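# Put the medicine bottle in its holder and take off the safety cap

### The arm

A 6-joint arm with a two-finger parallel gripper is mounted at the origin on a cart in front of the work surface, level with it; the furniture and walls round the work are solid. World frame = base frame: x ahead of the robot, y to its left, z up, the work surface at z = 0. Lengths are in m, angles in rad, forces in N, time in s.
With the tool pointing down it reaches from about 0.4 to 0.825 m from the base axis. Payload 7 kg.
Tool frame: the origin (TCP) lies at the very end of the fingers, on their centre line; the grasp point (between the pads) lies 19 mm behind it; z points along the fingers, y is the line along which they close (so a half turn about z gives the same grasp; the last joint's range is limited). The gripper opens to 88 mm and grips with 3 to 60 N. Pads are 19 mm wide; open, the fingers measure 130 mm over their backs; the gripper's body (78 mm by 193 mm) begins 47 mm behind the grasp point.
Start: joints at [-0.882, 0.359, 0.012, 0, -1.224, -0.288], TCP at [0.263, -0.621, 0.227] pointing down, gripper open.
Joint ranges: [-3.07, 3.07], [-1.43, 2.12], [-1.02, 1.25], [-3.03, 1.67], [-3.05, -0], [-3.03, 3.03]. Speed limits (rad/s): [2.39, 2.39, 3.01, 3.14, 3.14, 3.14].

### API

Orientations are given as [roll, pitch, yaw] about the fixed x, y, z axes, in that order (R = Rz(yaw) Ry(pitch) Rx(roll)).
In Python, from plant import arm gives the robot as it stands.
- The arm moves only by the tool hand_motion, called by a JSON object that holds its "api" and its "payload", one argument or row to a line. Schema: {"type":"object","properties":{"offsets":{"type":"array","items":{"type":"number"},"minItems":7,"maxItems":35},"grip_force":{"type":"number"},"only":{"type":"string"},"quiet":{"type":"boolean"},"lines":{"type":"string"}},"required":["offsets"],"additionalProperties":false}. offsets is one flat list of numbers that holds 1 to 5 rows one after another, with no inner brackets; each row has 7 numbers: the finger opening in m, then dx, dy, dz in m, then a rotation vector rx, ry, rz in rad; each row is the pose to reach, as a shift and turn from the pose commanded when the call began, along the tool's axes at that moment; what a row does not reach only later rows make up. A row lasts 1/10 s, in which the tool goes at most 0.05 m and 0.15 rad, less where a joint would pass 70% of its speed; a pose out of reach is approached as far as the arm can. The fingers move at their own pace and stop on an object; grip_force is the grip in N (left out, the last holds). Time passes only in rows, so rows that do not move let the fingers close. The tool returns the time, the measured TCP pose, the force, the opening and the grip force at its end. only (a regular expression) keeps the lines of the reply that match it, lines (a string "A,B") keeps lines A to B, and quiet returns only ok. Input that does not fit is refused with a message, and nothing moves.
- arm.sense(): the state, without advancing time (a new reading comes with each control period).
- arm.read_camera(name): name is "scene" or "top"; returns a dict with "pixels" (400x640x3 uint8, red, green, blue), "fx", "fy", "cx", "cy" (pixels), "k1" (the pictures are not rectified: a ray, as slopes to the right and down, at radius r is drawn at 1 + k1 r^2 times it, then the intrinsics apply), "eye" and "rotation" of the camera in the world. Camera axes: x right, y up, looking along -z (the intrinsics and any distortion apply to the point x, -y, -z); pixel columns grow to the right and rows downward; lengths in m; the calibration is good to about 2 mm. A picture is of the moment at which its call begins. There is no depth.
- arm.finish_job(): hands the job in; it is judged then, once.
The state is a dict: "time": time; "joint_pos": joint angles; "qd": joint speeds; "effort": joint torques, N m; "ee_pos": TCP position; "tcp_rot": TCP orientation; "contact_force": force on the tool from outside, world axes, zero at the start; "ft_torque": the same for the moment, N m; "finger_gap": finger opening in m; "finger_force": force on a finger pad.
Only numpy, scipy, OpenCV 4.12 (cv2) and the standard library are available. Lean on these libraries where they do the work, as an engineer would, in place of code of your own. Each camera call takes 0.05 s, during which the arm holds its last target. There are 200 camera calls.

### The job

Stand the square medicine bottle, still capped, fully down in its own holder block - the one with the square well. With the well keeping it from turning, push its child-safety cap down, twist it anticlockwise until it is free and lift it off; finish still holding the cap in the gripper, level and still, a hand's breadth straight above the open bottle, which stays standing in its well. Leave the small vial and the tablet jar where they are.

Things in the scene. Friction and masses are not known exactly. Their poses are not given: they have to be found in the camera images.
- bottle: Loose amber medicine bottle with a paper label, 0.16 kg: body 54 x 54 mm square (corners rounded 6 mm) and 72 mm high, above it a round neck of 34 mm diameter up to the rim at 100 mm. Origin: centre of its underside; z up, x and y across its flat sides. It may be turned by any angle at the start. Two bayonet tabs stand out of the neck.
- cap: Loose white ribbed round safety cap, 53 mm outside diameter, 30 mm high, 0.04 kg; starts locked on the bottle, its lower rim 84 mm and its top 114 mm above the bottle's underside. Origin: centre of its lower rim; z up. Locked, its x axis lies along the bottle's (within 5 deg). Grip it anywhere on the skirt; the locked cap carries the bottle when lifted.
- cap_spring (a joint): Travel (m) of the spring disc in the cap: 0 locked and not pushed, growing as the cap is pushed down on the bottle; safety tooth cleared above 0.005, hard stop at 0.0075. Push force 4 N at 0, 7.5 N at 0.005, 9 N at 0.0075. -0.0015 with the cap off.
- square_block: Dark wooden holder block fixed to the table, 84 x 84 x 30 mm, with a square well 59 x 59 mm, 22 mm deep with a small lead-in chamfer, sides parallel to the block's; a small paper tag with a black square on its front. It belongs to the bottle, which fits in any of four quarter turns. Origin: centre of the underside, z up, x and y along the sides.
- well (a point): Centre of the floor of the square well, 8 mm above the table; axes as the square block's.
- round_block: Dark wooden holder block of the same outer size with an empty round well of 60 mm diameter (the tablet jar's), tag with a round dot; fixed. The bottle does not fit it. Origin: centre of the underside.
- vial_block: Dark wooden holder block of the same outer size with a round well of 42 mm diameter, 8 mm floor, in which the small vial stands, tag with a round dot; fixed. Origin: centre of the underside. The three blocks can stand in any order.
- vial: Small bottle, 37 mm diameter, 92 mm high, standing loose in the vial block; bystander. Origin: centre of its underside.
- jar: Tablet jar with ribbed cap, 56 mm diameter, 96 mm high, standing loose on the table; bystander (not the safety-capped bottle). Origin: centre of its underside.
- cap_top (a point): Centre of the cap's flat top. To open: push down 6 to 7.5 mm, keep it down and turn anticlockwise seen from above; past 0.95 rad (55 deg) two lugs inside leave the neck's tabs and the cap lifts straight up; a stop comes at about 2.25 rad (130 deg), so aim for 1.25 rad. Not pushed, it will not turn; clockwise is blocked.

How it is judged:
By the outcome, as a careful person would: the job done as asked, in the order asked, and still so for the second after the job is handed in, while the arm keeps its last pose, push and grip.
It also fails if it takes over 48 s, if anything falls off the work surface, if the arm or the gripper's body presses on something with over 40 N, if the wrist force passes 120 N, or if a joint passes its speed limit or range.

## Working session

There is one attempt and no reset: what is moved stays moved. The work goes in short steps, Python scripts to look and compute and a tool call to move; the robot and the scene stay as the last step left them, time stands still between calls to the robot, and variables do not carry over. Pictures are saved under pics/ and viewed, at most 12 in all, crops included, and the job is handed in when it is done.

```bash
ls; mkdir -p pics
```

Run:
```python
from plant import arm
import cv2
for n in("scene","top"):
    c=arm.read_camera(n); cv2.imwrite(f"pics/{n}0.png",c["pixels"][:,:,::-1])
    print(n,{k:v for k,v in c.items() if k!="pixels"})
print(arm.sense())
```

```text
pics
plant.py
scene {'fx': 507.3157930979082, 'fy': 507.3157930979082, 'cx': 326.805571762857, 'cy': 199.31030807841867, 'k1': -0.1558528369885116, 'eye': array([0.02540734, 0.5720095 , 0.60971649]), 'rotation': array([ 0.98622823,  0.02244874, -2.37107356])}
top {'fx': 380.62805697249564, 'fy': 380.62805697249564, 'cx': 318.7018042589287, 'cy': 202.15769362136922, 'k1': -0.07430993597895062, 'eye': array([0.38654097, 0.04510144, 0.93158304]), 'rotation': array([ 0.21620202,  0.00478042, -1.6493645 ])}
{'time': 0.1, 'joint_pos': array([-8.81915546e-01,  3.59322877e-01,  1.11273632e-02, -3.17330065e-04,
       -1.22411383e+00, -2.88084371e-01]), 'qd': array([ 0.00035615, -0.00173351,  0.00207076,  0.00168457, -0.00046907,
        0.00064904]), 'effort': array([-2.66869734e-03, -5.84161627e+01,  2.93753636e+01,  7.01552063e+00,
        1.02051330e-02, -6.10139523e-05]), 'ee_pos': array([ 0.26313696, -0.62110152,  0.22569982]), 'tcp_rot': array([ 3.14005722e+00, -1.43882270e-04, -2.74090418e+00]), 'contact_force': array([ 0.00188427,  0.09171583, -0.5804865 ]), 'ft_torque': array([-0.00832634,  0.04303275,  0.04466739]), 'finger_force': 0.0, 'finger_gap': 0.0872482798383689}
```

View pics/scene0.png

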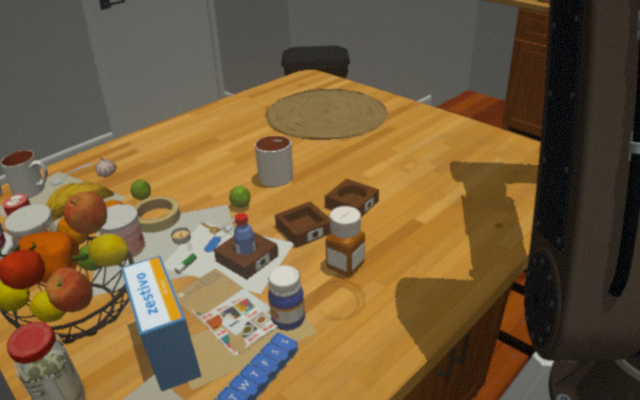

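View pics/top0.png

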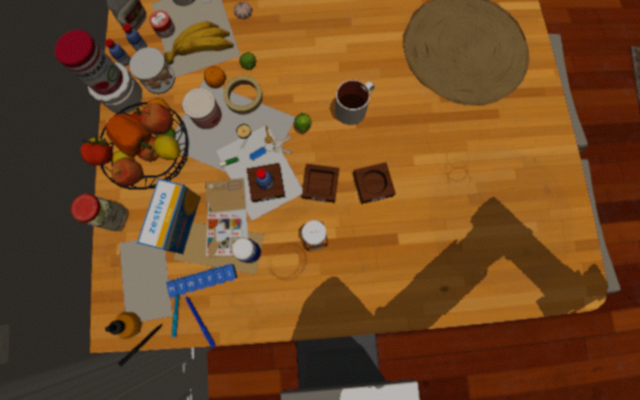

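The scene view shows the amber bottle with a white cap at about (345,222), the square-well block at (303,222), the round-well block at (352,195), the vial in its block at (245,245) and the jar at (286,295). In the top view the cap is at (314,233), the square block at (320,183), the round block at (374,183) and the vial block at (265,182). Next I'll take enlarged crops.

Create h.py:
```python
import numpy as np, cv2
from scipy.spatial.transform import Rotation as R
from plant import arm
def cam(n): 
    c=arm.read_camera(n); c["R"]=R.from_euler("xyz",c["rotation"]).as_matrix()
    c["K"]=np.array([[c["fx"],0,c["cx"]],[0,c["fy"],c["cy"]],[0,0,1.]]); c["D"]=np.array([c["k1"],0,0,0,0.]); return c
def rays(c,uv):
    p=cv2.undistortPoints(np.array(uv,float).reshape(-1,1,2),c["K"],c["D"])[:,0]
    return np.c_[p[:,0],-p[:,1],-np.ones(len(p))]@c["R"].T
def onz(c,uv,z):
    d=rays(c,uv); return c["eye"]+d*((z-c["eye"][2])/d[:,2])[:,None]
def proj(c,P):
    q=(np.atleast_2d(P)-c["eye"])@c["R"]; q=q*[1,-1,-1]
    return cv2.projectPoints(q,np.zeros(3),np.zeros(3),c["K"],c["D"])[0][:,0]
def meet(c1,u1,c2,u2):
    d1=rays(c1,u1)[0];d2=rays(c2,u2)[0]
    A=np.c_[d1,-d2]; s=np.linalg.lstsq(A,c2["eye"]-c1["eye"],rcond=None)[0]
    a=c1["eye"]+s[0]*d1; b=c2["eye"]+s[1]*d2; return (a+b)/2, np.linalg.norm(a-b)
def crop(c,x0,x1,y0,y1,k,name):
    im=cv2.resize(c["pixels"][y0:y1,x0:x1,::-1],None,fx=k,fy=k,interpolation=cv2.INTER_CUBIC)
    cv2.imwrite("pics/"+name,im)
```

Run:
```python
from h import *
t=cam("top");s=cam("scene")
crop(t,285,365,155,255,6,"t1.png"); crop(s,265,385,175,285,5,"s1.png")
print(proj(t,[[0.4,0,0.1]]))
print(onz(t,[[320,183],[314,233]],0.03),onz(t,[[314,233]],0.114))
print(onz(s,[[303,222]],0.03),onz(s,[[345,212]],0.114))
```

```text
[[340.97469481 277.41491318]]
[[0.63199604 0.02690605 0.03      ]
 [0.5101308  0.05093872 0.03      ]] [[0.498616   0.05039487 0.114     ]]
[[0.62372464 0.04079175 0.03      ]] [[0.50500698 0.0493586  0.114     ]]
```

View pics/t1.png

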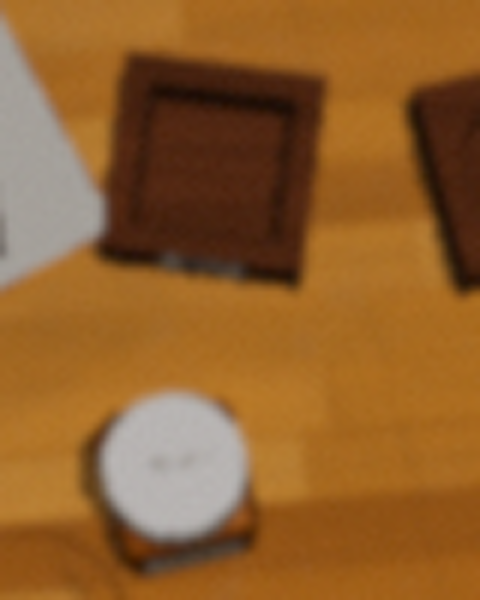

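View pics/s1.png

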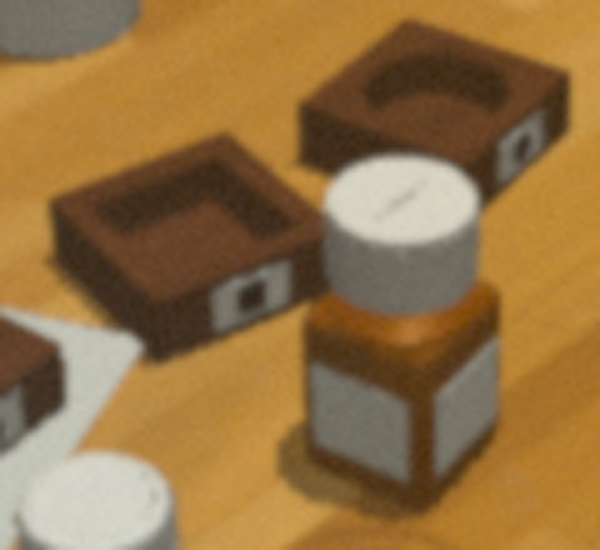

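The crops show the cap disc centred at about (174,466) in the top crop. The square well is in the block whose top corners are roughly (130,55), (327,78), (300,273) and (105,246), and that block carries the black-square tag. In the scene crop the cap top is at about (402,200), and the bottle's bottom corners are (310,465), (425,505) and (495,435).

Run:
```python
from h import *
t=cam("top");s=cam("scene")
T=lambda L:(np.array(L,float)+.5)/6-.5+[285,155]
S=lambda L:(np.array(L,float)+.5)/5-.5+[265,175]
# cap: white mask fit
def cap(c,x0,x1,y0,y1,thr):
    im=c["pixels"][y0:y1,x0:x1].astype(np.uint8); m=(im.min(2)>thr).astype(np.uint8)
    cs,_=cv2.findContours(m,cv2.RETR_EXTERNAL,cv2.CHAIN_APPROX_NONE); b=max(cs,key=cv2.contourArea)
    e=cv2.fitEllipse(b); return np.array(e[0])+[x0,y0],e[1:]
ct,et=cap(t,295,335,215,250,150); cs,es=cap(s,325,365,203,237,170)
print("cap",ct,et,cs,es); print(meet(t,[ct],s,[cs]),onz(t,[ct],.114),onz(s,[cs],.114))
bt=T([[130,55],[327,78],[300,273],[105,246]])
B=onz(t,bt,.03); print(B,B.mean(0),[np.linalg.norm(B[i]-B[i-1]) for i in range(4)],[np.degrees(np.arctan2(*(B[i]-B[i-1])[[1,0]])) for i in range(4)])
bs=S([[228,135],[157,300],[52,207]]); B2=onz(s,bs,.03); print(B2,(B2[0]+B2[1])/2)
for i,j in((0,0),(3,2),(2,1)):pass
print("meets",meet(t,[bt[1]],s,[bs[0]]),meet(t,[bt[0]],s,[bs[2]]),meet(t,[bt[3]],s,[bs[1]]),meet(t,[bt[0]],s,[bs[0]]))
W=onz(t,T([[152,85],[297,103]]),.03);print("well",W,np.linalg.norm(W[1]-W[0]))
# bottle yaw
for n,P in(("sc",onz(s,S([[310,465],[425,505],[495,435]]),0)),("top",onz(t,T([[145,570],[252,543]]),0.0))):
    d=np.diff(P,axis=0); print(n,P,np.linalg.norm(d,axis=1),np.degrees(np.arctan2(d[:,1],d[:,0])))
```

```text
cap [313.60096169 231.99975586] ((21.471033096313477, 21.903162002563477), 7.587010383605957) [344.97212791 214.59525585] ((15.371661186218262, 27.864986419677734), 90.5935287475586)
(array([0.50191898, 0.05161217, 0.11109219]), np.float64(0.0016399359645412192)) [[0.50085645 0.05108987 0.114     ]] [[0.49986827 0.05504735 0.114     ]]
[[ 0.68407322  0.05700955  0.03      ]
 [ 0.66765073 -0.02332757  0.03      ]
 [ 0.58636342 -0.00498565  0.03      ]
 [ 0.60385031  0.07291288  0.03      ]] [0.63548442 0.0254023  0.03      ] [np.float64(0.08178405231589643), np.float64(0.0819984859121834), np.float64(0.08333098481627016), np.float64(0.07983716553655046)] [np.float64(-11.212897521334444), np.float64(-101.55321228432503), np.float64(167.28454975877793), np.float64(77.34781992387258)]
[[ 0.66450646 -0.01857671  0.03      ]
 [ 0.6042798   0.07753895  0.03      ]
 [ 0.67951     0.06447038  0.03      ]] [0.63439313 0.02948112 0.03      ]
meets (array([ 0.66936754, -0.0234881 ,  0.02531578]), np.float64(0.0006320278480500524)) (array([0.6871523 , 0.05760985, 0.02254412]), np.float64(0.0015419410120644714)) (array([0.60591111, 0.07406363, 0.02682262]), np.float64(0.0032698862603460304)) (array([0.64302735, 0.03927107, 0.0778131 ]), np.float64(0.0588196144822519))
well [[ 0.67040094  0.04888414  0.03      ]
 [ 0.65791229 -0.01004261  0.03      ]] 0.06023561067583432
sc [[0.52104502 0.08158907 0.        ]
 [0.47591508 0.06934358 0.        ]
 [0.48254035 0.02360796 0.        ]] [0.04676177 0.046213  ] [-164.81896836  -81.75746503]
top [[0.47458118 0.06701778 0.        ]
 [0.4821079  0.02269558 0.        ]] [0.04495674] [-80.36207234]
```

Each camera gives the same cap-to-block vector, (0.1345, -0.0257), and they disagree only by a common ~4 mm bias in y. The block yaw is about -12° and the bottle yaw about +10°. I'll close along y, approaching at yaw 180°.

Add to h.py:
```python
def need(p,yawdeg):
    s=arm.sense(); Rm=R.from_euler("xyz",s["tcp_rot"]); Rt=R.from_euler("xyz",[np.pi,0,np.radians(yawdeg)])
    print("shift",np.round(Rm.inv().apply(np.array(p)-s["ee_pos"]),4),"rot",np.round((Rm.inv()*Rt).as_rotvec(),4))
    print("t",round(s["time"],2),"pos",np.round(s["ee_pos"],4),"rpy",np.round(s["tcp_rot"],4),"q",np.round(s["joint_pos"],2))
```

```text
(no output)
```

{"api": "hand_motion", "payload": {
  "offsets": [0.088,-0.034,0.037,0,0,0,0.14,0.088,-0.067,0.074,0,0,0,0.28,0.088,-0.101,0.111,0,0,0,0.4,0.088,-0.135,0.148,0,0,0,0.4,0.088,-0.168,0.185,0,0,0,0.4],
  "grip_force": 60
}}

```text
time: 0.8
ee_pos: [0.3461, -0.384, 0.2266]
tcp_rot: [-3.141, 0.0, -3.141]
contact_force: [2.1, -0.9, 0.2]
finger_gap: 0.0875
finger_force: 0.0
```

```bash
python3 -c "
from h import *
need([.501,.053,.2],180)"
```

```text
shift [-0.155   0.4369  0.0266] rot [-0.0002  0.0004  0.0002]
t 0.8 pos [ 0.3461 -0.384   0.2266] rpy [-3.1414e+00  4.0000e-04 -3.1414e+00] q [-0.46  0.1  -0.33 -0.   -1.14 -1.11]
```

{"api": "hand_motion", "payload": {
  "offsets": [0.088,-0.016,0.045,0,0,0,0,0.088,-0.032,0.09,0,0,0,0,0.088,-0.048,0.135,0,0,0,0,0.088,-0.064,0.18,0,0,0,0,0.088,-0.08,0.225,0,0,0,0]
}}

```text
time: 1.3
ee_pos: [0.4259, -0.1587, 0.227]
tcp_rot: [3.142, 0.001, -3.141]
contact_force: [1.1, -0.3, 0.3]
finger_gap: 0.0874
finger_force: 0.0
```

{"api": "hand_motion", "payload": {
  "offsets": [0.088,-0.016,0.045,0.005,0,0,0,0.088,-0.032,0.09,0.01,0,0,0,0.088,-0.048,0.135,0.015,0,0,0,0.088,-0.064,0.18,0.02,0,0,0,0.088,-0.075,0.212,0.026,0,0,0]
}}

```text
time: 1.8
ee_pos: [0.5013, 0.0542, 0.2007]
tcp_rot: [3.141, 0.001, -3.139]
contact_force: [-0.2, -1.2, 0.1]
finger_gap: 0.0878
finger_force: 0.0
```

{"api": "hand_motion", "payload": {
  "offsets": [0.088,0,0,0,0,0,0]
}}

```text
time: 1.9
ee_pos: [0.5013, 0.0547, 0.1997]
tcp_rot: [-3.141, -0.001, -3.137]
contact_force: [-0.7, 0.2, -0.1]
finger_gap: 0.0879
finger_force: 0.0
```

Run:
```python
from h import *
need([.501,.053,.088],180)
t=cam("top");s=cam("scene"); crop(s,265,425,105,285,3,"s2.png")
```

```text
shift [ 0.0003 -0.0017  0.1117] rot [-0.0002 -0.0007  0.0042]
t 1.9 pos [0.5013 0.0547 0.1997] rpy [-3.1414e+00 -7.0000e-04 -3.1374e+00] q [ 0.5   0.1  -0.4  -0.   -1.08 -2.07]
```

View pics/s2.png

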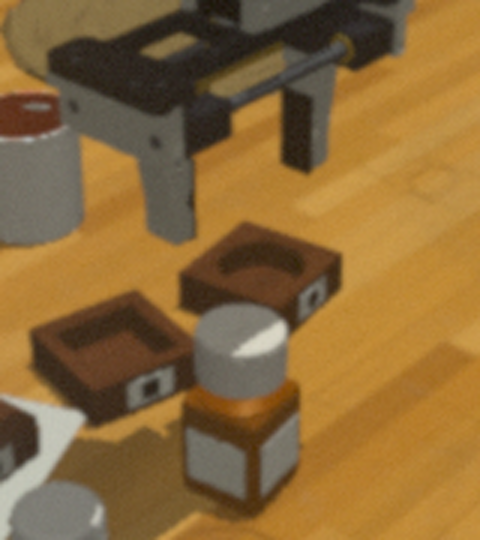

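The gripper is above the bottle, with the fingertips at about (175,242) and (305,172) in the crop, straddling the cap at (242,350). Now descend and grip.

{"api": "hand_motion", "payload": {
  "offsets": [0.088,0,-0.002,0.04,0,0,0,0.088,0,-0.002,0.08,0,0,0,0.088,0,-0.002,0.1,0,0,0,0.088,0,-0.002,0.114,0,0,0,0.088,0,-0.002,0.114,0,0,0]
}}

```text
time: 2.5
ee_pos: [0.499, 0.0478, 0.0851]
tcp_rot: [-3.14, -0.003, 3.141]
contact_force: [-0.1, -0.4, 0.1]
finger_gap: 0.0874
finger_force: 0.0
```

{"api": "hand_motion", "payload": {
  "offsets": [0.045,0,0,0,0,0,0,0.045,0,0,0,0,0,0,0.045,0,0,0,0,0,0,0.045,0,0,0,0,0,0,0.045,0,0,0,0,0,0],
  "grip_force": 50
}}

```text
time: 3.0
ee_pos: [0.5008, 0.0497, 0.0871]
tcp_rot: [3.141, 0.001, -3.141]
contact_force: [0.4, 1.2, 0.1]
finger_gap: 0.0531
finger_force: 0.6
```

```bash
python3 -c "
from h import *
need([.501,.053,.19],158)"
```

```text
shift [-0.0003  0.0034 -0.1029] rot [0.0008 0.0009 0.3848]
t 3.0 pos [0.5008 0.0497 0.0871] rpy [ 3.1410e+00  1.1000e-03 -3.1407e+00] q [ 0.49  0.22 -0.55 -0.   -0.8  -2.06]
```

{"api": "hand_motion", "payload": {
  "offsets": [0.045,0,0,0,0,0,0,0.045,0,0,-0.02,0,0,0,0.045,0,0,-0.05,0,0,0,0.045,0,0,-0.08,0,0,0,0.045,0,0,-0.08,0,0,0],
  "grip_force": 50
}}

```text
time: 3.5
ee_pos: [0.5025, 0.0501, 0.1703]
tcp_rot: [3.14, 0.006, -3.14]
contact_force: [0.1, 1.0, -3.2]
finger_gap: 0.0518
finger_force: 49.9
```

{"api": "hand_motion", "payload": {
  "offsets": [0.045,-0.035,-0.006,0,0,0,0.13,0.045,-0.07,-0.012,0,0,0,0.26,0.045,-0.105,-0.018,0,0,0,0.385,0.045,-0.135,-0.024,0,0,0,0.385,0.045,-0.135,-0.024,0,0,0,0.385]
}}

```text
time: 4.0
ee_pos: [0.6379, 0.0248, 0.1643]
tcp_rot: [-3.14, -0.001, 2.756]
contact_force: [-3.4, 1.0, -2.7]
finger_gap: 0.0516
finger_force: 49.9
```

{"api": "hand_motion", "payload": {
  "offsets": [0.045,0,0,0,0,0,0,0.045,0,0,0,0,0,0]
}}

```text
time: 4.2
ee_pos: [0.6344, 0.0255, 0.1656]
tcp_rot: [-3.141, -0.002, 2.757]
contact_force: [-0.8, 0.5, -2.1]
finger_gap: 0.0516
finger_force: 49.9
```

Run:
```python
from h import *
need([.6355,.0254,.1],158)
t=cam("top");s=cam("scene"); crop(s,230,390,105,285,3,"s3.png"); crop(t,255,395,120,230,5,"t3.png")
```

```text
shift [-0.0012  0.0004  0.0656] rot [-0.001  -0.0017 -0.0003]
t 4.2 pos [0.6344 0.0255 0.1656] rpy [-3.1406e+00 -1.7000e-03  2.7574e+00] q [ 0.35  0.34 -0.16 -0.   -1.07 -2.3 ]
```

View pics/s3.png

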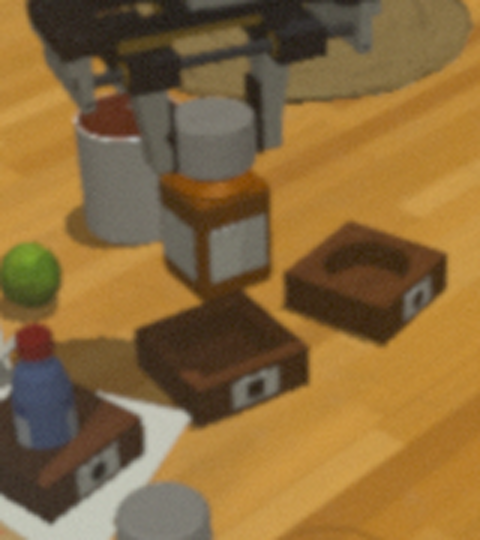

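View pics/t3.png

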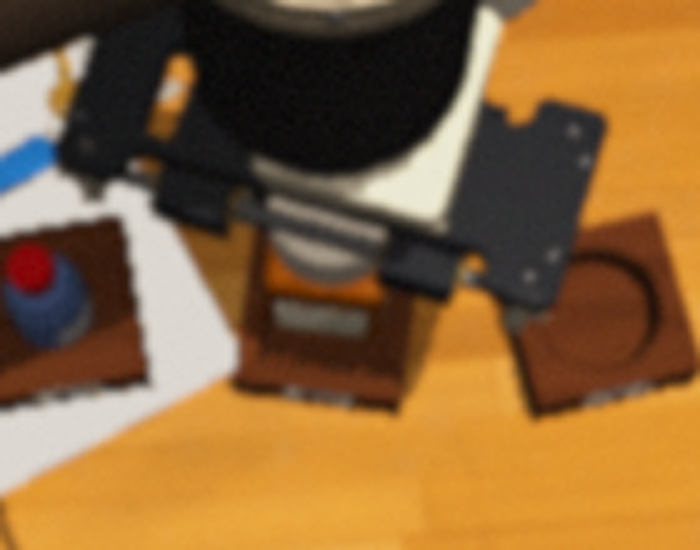

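The bottle hangs above the square block and roughly parallel to it. In the scene crop its bottom corners are near (165,262), (208,298) and (272,272), and the block's top corners are (138,333), (240,292), (308,350) and (197,393). Now I'll compare them in numbers.

Run:
```python
from h import *
t=cam("top");s=cam("scene")
S=lambda L:(np.array(L,float)+.5)/3-.5+[230,105]
T=lambda L:(np.array(L,float)+.5)/5-.5+[255,120]
ang=lambda d:np.round(np.degrees(np.arctan2(d[:,1],d[:,0])),1)
zb=0.1656-0.0871
B=onz(s,S([[138,333],[240,292],[308,350],[197,393]]),.03);d=np.diff(B,axis=0);print("block",B.mean(0),ang(d),np.linalg.norm(d,axis=1))
P=onz(s,S([[167,267],[208,299],[271,275]]),zb);d=np.diff(P,axis=0);print("bot",P,ang(d),np.linalg.norm(d,axis=1))
P=onz(t,T([[272,328],[365,338]]),zb+.012);d=np.diff(P,axis=0);print("botlabel top",P,ang(d),np.linalg.norm(d,axis=1),P.mean(0))
P=onz(s,S([[210,281],[270,253]]),zb+.015);d=np.diff(P,axis=0);print("label sc",P,ang(d),np.linalg.norm(d,axis=1),P.mean(0))
P=onz(t,T([[237,382],[398,408]]),.03);d=np.diff(P,axis=0);print("block front top",P,ang(d),np.linalg.norm(d,axis=1),P.mean(0))
# cap top centre in scene -> compare to TCP
im=s["pixels"]; C=S([[215,118]])  # cap top ellipse centre guess
print("cap sc",onz(s,C,.1656-.0871+.114))
# expected bottle pixels if at TCP with yaw -12
p=arm.sense()["ee_pos"]; 
for yaw in(-12,-8):
  q=np.radians(yaw); M=np.array([[np.cos(q),-np.sin(q)],[np.sin(q),np.cos(q)]])
  c=np.array([[-.0245,.0245],[-.0245,-.0245],[.0245,.0245]])@M.T
  print(yaw,(proj(s,np.c_[c+p[:2],[zb]*3])-[230,105])*3)
```

```text
block [0.63238918 0.03184178 0.03      ] [-100.8  167.8   76.2] [0.08104208 0.0830194  0.08230489]
bot [[0.66668399 0.04397229 0.0785    ]
 [0.62001674 0.05143298 0.0785    ]
 [0.61011941 0.00548422 0.0785    ]] [ 170.9 -102.2] [0.04725985 0.04700261]
botlabel top [[0.61234202 0.05359978 0.0905    ]
 [0.60424727 0.01162394 0.0905    ]] [-100.9] [0.04274923] [0.60829465 0.03261186 0.0905    ]
label sc [[0.61682025 0.05165374 0.0935    ]
 [0.61207486 0.00378096 0.0935    ]] [-95.7] [0.0481074] [0.61444756 0.02771735 0.0935    ]
block front top [[ 0.60282627  0.07318722  0.03      ]
 [ 0.58367064 -0.00381562  0.03      ]] [-104.] [0.07934971] [0.59324846 0.0346858  0.03      ]
cap sc [[0.63050538 0.02770456 0.1925    ]]
-12 [[207.26788356 302.63061389]
 [273.05603692 277.32540967]
 [167.91180025 267.91125396]]
-8 [[211.07189608 302.90799164]
 [273.69421093 275.25979501]
 [167.06733757 269.93885491]]
```

{"api": "hand_motion", "payload": {
  "offsets": [0.045,0,0.0015,0.02,0,0,0.02,0.045,0,0.0015,0.035,0,0,0.02,0.045,0,0.0015,0.044,0,0,0.02,0.045,0,0.0015,0.044,0,0,0.02,0.045,0,0.0015,0.044,0,0,0.02]
}}

```text
time: 4.9
ee_pos: [0.6363, 0.027, 0.1232]
tcp_rot: [3.141, 0.001, 2.738]
contact_force: [-0.5, -0.1, -1.2]
finger_gap: 0.0514
finger_force: 49.9
```

Run:
```python
from h import *
need([.635,.027,.1],157)
s=cam("scene");t=cam("top"); 
a=cv2.resize(s["pixels"][165:265,260:350,::-1],None,fx=6,fy=6,interpolation=cv2.INTER_CUBIC)
cv2.imwrite("pics/s4.png",cv2.convertScaleAbs(a,alpha=1.7))
```

```text
shift [ 0.0012 -0.0005  0.0232] rot [ 0.0001  0.0006 -0.0023]
t 4.9 pos [0.6363 0.027  0.1232] rpy [3.1415e+00 6.0000e-04 2.7378e+00] q [ 0.35  0.38 -0.21  0.   -0.98 -2.32]
```

View pics/s4.png

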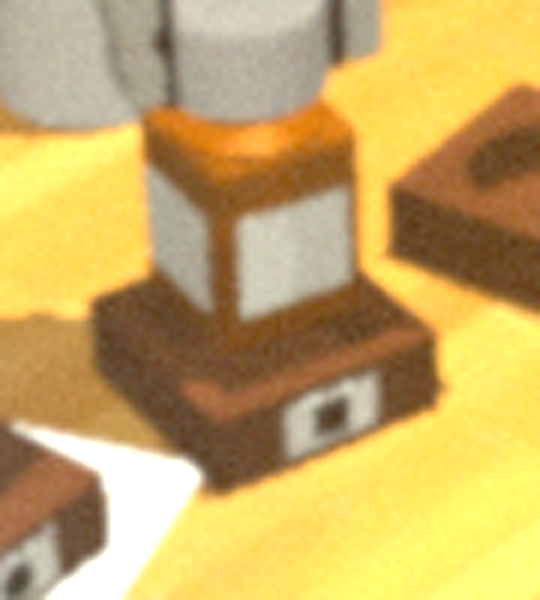

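The bottle base is just above the well. In this crop its front bottom corner is near (222,345) and its side silhouettes are x≈152 and 357. The block's top corners are left (95,298), front (205,418) and right (437,340).

Run:
```python
from h import *
s=cam("scene")
pc=lambda P:np.round((proj(s,P)-[260,165]+.5)*6-.5).astype(int).tolist()
q=np.radians(-12.1); M=np.array([[np.cos(q),-np.sin(q)],[np.sin(q),np.cos(q)]])
def box(c,h,z): 
    k=np.array([[-1,1],[-1,-1],[1,-1],[1,1]])*h@M.T+c; return np.c_[k,[z]*4]
for c in((.6355,.0254),(.634,.029),(.6363,.027)): print("block",c,pc(box(np.array(c),.042,.03)))
zb=.1232-.0871
p=np.array([.6363,.027])
print("bottle base",pc(box(p,.0252,zb)),"shoulder",pc(box(p,.0252,zb+.066)))
```

```text
block (0.6355, 0.0254) [[226, 418], [447, 327], [309, 212], [96, 293]]
block (0.634, 0.029) [[221, 425], [443, 334], [305, 217], [91, 299]]
block (0.6363, 0.027) [[221, 419], [442, 328], [304, 213], [91, 294]]
bottle base [[238, 359], [370, 306], [288, 236], [159, 286]] shoulder [[226, 186], [364, 135], [279, 68], [145, 116]]
```

The bottle and block line up within about 1 mm sideways in this view, so I'll lower it gently and watch the force.

{"api": "hand_motion", "payload": {
  "offsets": [0.045,0.001,0,0.004,0,0,0,0.045,0.001,0,0.008,0,0,0,0.045,0.001,0,0.012,0,0,0,0.045,0.001,0,0.012,0,0,0]
}}

```text
time: 5.45
ee_pos: [0.6346, 0.0272, 0.1097]
tcp_rot: [-3.141, -0.001, 2.737]
contact_force: [0.1, -0.0, -2.4]
finger_gap: 0.0514
finger_force: 49.9
```

{"api": "hand_motion", "payload": {
  "offsets": [0.045,0,0,0.005,0,0,0,0.045,0,0,0.009,0,0,0,0.045,0,0,0.012,0,0,0,0.045,0,0,0.012,0,0,0]
}}

```text
time: 5.85
ee_pos: [0.6347, 0.0273, 0.0978]
tcp_rot: [-3.141, -0.001, 2.737]
contact_force: [-0.2, -1.2, -2.4]
finger_gap: 0.0514
finger_force: 49.9
```

{"api": "hand_motion", "payload": {
  "offsets": [0.045,0,0,0.002,0,0,0,0.045,0,0,0.003,0,0,0,0.045,0,0,0.003,0,0,0]
}}

```text
time: 6.15
ee_pos: [0.6351, 0.0273, 0.0955]
tcp_rot: [-3.142, -0.0, 2.737]
contact_force: [-0.5, 0.2, -2.1]
finger_gap: 0.0517
finger_force: 49.9
```

{"api": "hand_motion", "payload": {
  "offsets": [0.045,0,0,0.001,0,0,0,0.045,0,0,0.002,0,0,0,0.045,0,0,0.002,0,0,0,0.045,0,0,0.002,0,0,0],
  "grip_force": 60
}}

```text
time: 6.55
ee_pos: [0.6356, 0.0275, 0.0943]
tcp_rot: [3.141, 0.001, 2.738]
contact_force: [-1.1, 1.6, 4.5]
finger_gap: 0.0511
finger_force: 59.9
```

{"api": "hand_motion", "payload": {
  "offsets": [0.045,0,0,0.001,0,0,0,0.045,0,0,0.002,0,0,0,0.045,0,0,0.002,0,0,0],
  "grip_force": 60
}}

```text
time: 6.85
ee_pos: [0.6355, 0.0275, 0.0919]
tcp_rot: [3.141, 0.001, 2.738]
contact_force: [-1.3, 2.1, 5.5]
finger_gap: 0.0514
finger_force: 60.0
```

{"api": "hand_motion", "payload": {
  "offsets": [0.045,0,0,0.001,0,0,0,0.045,0,0,0.002,0,0,0,0.045,0,0,0.003,0,0,0,0.045,0,0,0.004,0,0,0,0.045,0,0,0.004,0,0,0],
  "grip_force": 60
}}

```text
time: 7.35
ee_pos: [0.6357, 0.0276, 0.0883]
tcp_rot: [3.141, 0.001, 2.738]
contact_force: [-1.9, 2.4, 9.1]
finger_gap: 0.0517
finger_force: 60.0
```

{"api": "hand_motion", "payload": {
  "offsets": [0.045,0,0,0.001,0,0,0,0.045,0,0,0.001,0,0,0],
  "grip_force": 60
}}

```text
time: 7.55
ee_pos: [0.6358, 0.0276, 0.0874]
tcp_rot: [3.141, 0.001, 2.738]
contact_force: [-2.5, 3.4, 9.2]
finger_gap: 0.0511
finger_force: 60.0
```

{"api": "hand_motion", "payload": {
  "offsets": [0.045,0,0,0.0005,0,0,-0.06,0.045,0,0,0.0005,0,0,-0.14,0.045,0,0,0.0005,0,0,-0.22,0.045,0,0,0.0005,0,0,-0.3,0.045,0,0,0.0005,0,0,-0.4],
  "grip_force": 60
}}

```text
time: 8.05
ee_pos: [0.636, 0.0272, 0.0872]
tcp_rot: [-3.141, 0.002, 3.141]
contact_force: [-0.8, -0.5, 8.6]
finger_gap: 0.051
finger_force: 60.0
```

```bash
python3 -c "
from plant import arm
print(arm.sense()['ft_torque'],arm.sense()['joint_pos'])"
```

```text
[-0.23032138  0.40505105 -0.02577514] [ 3.49288430e-01  4.11409213e-01 -2.51133395e-01  1.12596767e-03
 -9.06572514e-01 -1.92108756e+00]
```

{"api": "hand_motion", "payload": {
  "offsets": [0.045,0,0,0,0,0,-0.1,0.045,0,0,0,0,0,-0.2,0.045,0,0,0,0,0,-0.3,0.045,0,0,0,0,0,-0.4,0.045,0,0,0,0,0,-0.5],
  "grip_force": 60
}}

```text
time: 8.55
ee_pos: [0.6362, 0.0271, 0.0872]
tcp_rot: [-3.14, 0.002, -2.641]
contact_force: [0.1, -1.3, 8.7]
finger_gap: 0.0516
finger_force: 60.0
```

{"api": "hand_motion", "payload": {
  "offsets": [0.045,0,0,0,0,0,-0.1,0.045,0,0,0,0,0,-0.2,0.045,0,0,0,0,0,-0.3,0.045,0,0,0,0,0,-0.4,0.045,0,0,0,0,0,-0.42],
  "grip_force": 60
}}

```text
time: 9.05
ee_pos: [0.6364, 0.027, 0.0873]
tcp_rot: [-3.139, 0.001, -2.222]
contact_force: [-1.4, -1.7, 8.0]
finger_gap: 0.0514
finger_force: 60.0
```

Run:
```python
from h import *
print(arm.sense()['ft_torque'],arm.sense()['joint_pos'])
s=cam("scene")
a=cv2.resize(s["pixels"][165:265,260:350,::-1],None,fx=5,fy=5,interpolation=cv2.INTER_CUBIC)
cv2.imwrite("pics/s5.png",cv2.convertScaleAbs(a,alpha=1.7))
```

```text
[-0.37133345 -0.02351488 -0.00408588] [ 0.34903054  0.41137192 -0.25085803  0.00148643 -0.9060946  -1.00091724]
```

View pics/s5.png

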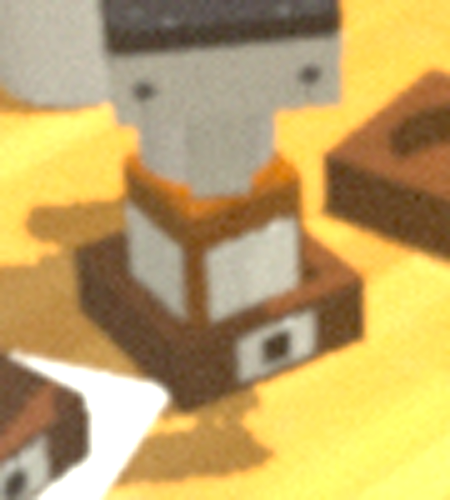

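The bottle is down in its well with its labels still facing the same way, so it did not turn with the cap. I'll lift gently.

{"api": "hand_motion", "payload": {
  "offsets": [0.045,0,0,-0.003,0,0,0,0.045,0,0,-0.006,0,0,0,0.045,0,0,-0.01,0,0,0,0.045,0,0,-0.014,0,0,0,0.045,0,0,-0.018,0,0,0],
  "grip_force": 60
}}

```text
time: 9.6
ee_pos: [0.6344, 0.0271, 0.1035]
tcp_rot: [3.14, -0.001, -2.226]
contact_force: [-0.2, -0.4, 0.2]
finger_gap: 0.0516
finger_force: 59.9
```

{"api": "hand_motion", "payload": {
  "offsets": [0.045,0,0,-0.002,0,0,0,0.045,0,0,-0.002,0,0,0],
  "grip_force": 60
}}

```text
time: 9.8
ee_pos: [0.6349, 0.0274, 0.106]
tcp_rot: [3.141, -0.0, -2.226]
contact_force: [-0.3, -0.3, -1.1]
finger_gap: 0.0514
finger_force: 59.9
```

Run:
```python
from h import *
s=cam("scene")
a=cv2.resize(s["pixels"][165:265,260:350,::-1],None,fx=5,fy=5,interpolation=cv2.INTER_CUBIC)
cv2.imwrite("pics/s6.png",cv2.convertScaleAbs(a,alpha=1.7))
```

```text
(no output)
```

View pics/s6.png

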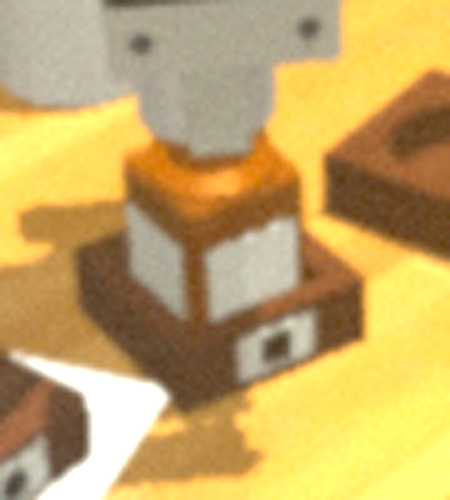

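The bottle stayed in its well while the cap rose clear of it. Next is the lift to about 9 cm above the rim.

{"api": "hand_motion", "payload": {
  "offsets": [0.045,0,0,-0.015,0,0,0,0.045,0,0,-0.035,0,0,0,0.045,0,0,-0.06,0,0,0,0.045,0,0,-0.08,0,0,0,0.045,0,0,-0.095,0,0,0],
  "grip_force": 60
}}

```text
time: 10.35
ee_pos: [0.6353, 0.0274, 0.2023]
tcp_rot: [-3.141, 0.001, -2.226]
contact_force: [-0.2, 0.6, -0.5]
finger_gap: 0.0514
finger_force: 59.9
```

{"api": "hand_motion", "payload": {
  "offsets": [0.045,0,0,0,0,0,0,0.045,0,0,0,0,0,0,0.045,0,0,0,0,0,0,0.045,0,0,0,0,0,0],
  "grip_force": 60
}}

```text
time: 10.75
ee_pos: [0.6346, 0.0272, 0.1999]
tcp_rot: [3.14, -0.002, -2.226]
contact_force: [0.1, 0.2, -0.4]
finger_gap: 0.0514
finger_force: 59.9
```

Run:
```python
from h import *
print(arm.sense()["qd"].round(3))
s=cam("scene")
a=cv2.resize(s["pixels"][115:265,240:380,::-1],None,fx=4,fy=4,interpolation=cv2.INTER_CUBIC)
cv2.imwrite("pics/s7.png",cv2.convertScaleAbs(a,alpha=1.7))
```

```text
[-0.    -0.001  0.005  0.002 -0.001 -0.001]
```

View pics/s7.png

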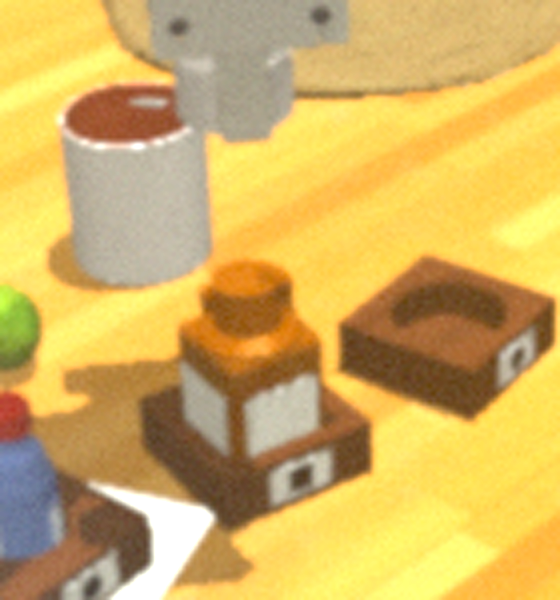

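The bottle stands open in its well, with its neck at (247,295), and the cap is held level above it at (240,95). The vial hasn't moved.

```bash
python3 -c "
from plant import arm
print(arm.finish_job())"
```

```text
the job is handed in; nothing more can be done
None
```

The job is handed in: the bottle stands open in its square well and the gripper holds the cap level and still about 9 cm straight above it; the vial and jar were not touched.

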